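# Load a gear into the drying cabinet and close it up

## Robot

A 7-joint arm with a two-finger parallel gripper is mounted at the origin on the work surface. World frame = base frame: x ahead of the robot, y to its left, z up, the work surface at z = 0. Lengths are in m, angles in rad, forces in N, time in s.
With the tool pointing down it reaches from about 0.35 to 0.9 m from the base axis. Payload 7.2 kg.
Tool frame: the origin (TCP) lies on the front face of the gripper's body, between the roots of the fingers; the fingertips stand 80 mm ahead of it and the grasp point (between the pads) lies 61 mm ahead of it; z points along the fingers, y is the line along which they close (so a half turn about z gives the same grasp; the last joint's range is limited). The gripper opens to 88 mm and grips with 3 to 60 N. Pads are 20 mm wide; open, the fingers measure 115 mm over their backs; the gripper's body (75 mm by 178 mm) begins 61 mm behind the grasp point.
Start: joints at [-1.382, 0.411, -0.013, 1.596, 0.006, 1.134, -0.082], TCP at [0.159, 0.605, 0.303] pointing down, gripper open.
Joint ranges: [-2.95, 2.95], [-0.29, 1.99], [-1.47, 1.44], [0.14, 2.54], [-1.03, 4.17], [0.13, 1.85], [-2.86, 2.86]. Speed limits (rad/s): [2.39, 2.39, 3.01, 3.01, 3.14, 3.14, 3.14].

## Interface

Orientations are given as a 3x3 rotation matrix whose columns are the frame's x, y, z axes.
In Python, from workcell import get_state, camera, hand_in, find_in, masks_of, mark_of gives the robot as it stands. The module is installed in compiled form; this text tells all that it offers.
- The arm moves only by the shell command python3 -m inch 'ROWS'. ROWS is text: rows parted by semicolons, each of 7 numbers parted by spaces: the closure, from 0 (fully open) to 1 (shut), then the shift along the world's x, y, z in cm, then the turn, a rotation vector about the world's x, y, z in rad. In form: gripper x y z ax ay az; .... A call has 1 to 8 rows; each row shifts and turns the commanded pose from where the row before left it; what a row does not reach is not made up. A row lasts 1/10 s, in which the tool goes at most 50 mm and 8.59 degrees, less where a joint would pass 70% of its speed; a pose out of reach is approached as far as the arm can. A call is refused whole if a number of a shift passes 5 or a number of a turn 0.15, either way. A call with a gripper value outside its range is refused whole. The fingers move at their own pace and stop on an object; the grip force is fixed at half the most. Time passes only in rows, so rows that do not move let the fingers close. It gives the time, the measured TCP pose, the force, the opening and the grip force at its end, in the units of the state.
- get_state(): the state, without advancing time (a new reading comes with each control period).
- camera(name): name is "scene" or "top" or "wrist"; returns a dict with "frame" (480x640x3 uint8, red, green, blue), "K" (3x3 intrinsics, pixels), "rvec" (rotation vector, rad) and "tvec" (3), from world to camera coordinates, as OpenCV has them. Camera axes: x right, y down, z forward; pixel columns grow to the right and rows downward; lengths in m; the calibration is good to about 2 mm. A picture is of the moment at which its call begins. There is no depth.
- hand_in(): hands the job in; it is judged then, once.
Trained networks look in a picture, given as the dict that the camera call returned (one of the last four; its "shot" number tells which), for a name from the list of things; names that differ only in an ending like _2 or _b are one class to them, and where a whole thing is asked for, a point or a joint stands for the part that bears it (a point fixed in the world has none). Each returns a list of dicts, best first, with "conf" (0 to 1); they miss things now and then, are a little off and sometimes report something else, mostly with a low value. They report only what shows in the picture. A call takes as long as a camera call.
- find_in(picture, label): "box" ([left, top, width, height] in pixels, round what is visible of it).
- masks_of(picture, label): "mask" (480x640 bool, what is visible of it) and "box" ([left, top, width, height] in pixels, round what is visible of it).
- mark_of(picture, label): "position" ([row, column] in pixels: a listed point, or the origin of a listed thing).
The state is a dict: "time": time; "joint_pos": joint angles; "joint_velocities": joint speeds; "tau": joint torques, N m; "tool_pos": TCP position; "eef_rot": TCP orientation; "contact_force": force on the tool from outside, world axes, zero at the start; "torque": the same for the moment, N m; "width": finger opening in m; "finger_force": force on a finger pad.
Only numpy, scipy, OpenCV 4.12 (cv2) and the standard library are available. Lean on these libraries where they do the work, as an engineer would, in place of code of your own. Each camera call takes 0.05 s, during which the arm holds its last target. There are 200 camera calls.

## Task

Set the toothed gear gently down flat in the open drawer of the drying cabinet, hub up, and let go of it. Then close the cabinet in this order: push the drawer fully shut, slide the window sash all the way down, and swing the clamp lever fully down over the sash. Leave the plain pulley and all the other things on the bench and on the cabinet where they are.

Things in the scene. Friction and masses are not known exactly. Their poses are not given: they have to be found in the camera images.
- gear: the toothed aluminium gear: 96 mm across the teeth, 14 mm thick, five spokes (treat it as a disc), with a round hub 36 mm wide standing up to 44 mm above its underside; lies flat on the bench, hub up; about 0.28 kg. Grip the hub above the teeth. Origin: centre of its underside; z is the hub's axis
- cabinet: grey steel drying cabinet, 200 mm deep, 250 mm wide, 150 mm high, fixed. Origin: on the bench under the middle of its front face. x points from the front face back into the cabinet (away from the robot), y to the left, z up. Two guide posts for the sash stand in front of the face at y = +-119 mm (14 mm wide, 22 mm deep, 205 mm high)
- drawer (a joint): the drawer: 0 fully shut, grows as it comes out towards the robot (m), up to 0.18; slides with about 2.5 N
- drawer_pull (a point): middle of the front surface of the drawer's pull, a dark steel ledge 90 mm wide, 18 mm high, that stands 28 mm out from the drawer front, its underside 40 mm above the bench. Moves with the drawer. The raised sash and posts stand above it when the drawer is shut: push it with the tool leaning back. Axes as the cabinet's
- tray_floor (a point): centre of the drawer's inner floor, 40 mm above the bench. The inside measures 154 mm (x) by 178 mm (y), walls 6 mm thick with their rim 46 mm above this floor (front panel 50 mm). Moves with the drawer, axes as the cabinet's
- sash (a joint): the window sash, a clear pane in an aluminium frame 222 mm wide, 98 mm high, 10 mm thick, sliding up and down 12 mm in front of the cabinet's face: 0 fully down, grows upward (m), up to 0.09. Stays where it is left; 3 N more pushes it down
- sash_handle (a point): middle of the top of the sash's black handle, a block 50 mm wide (y), 18 mm thick (x), standing 30 mm up from the top of the frame. Moves with the sash; with the sash fully down it is 190 mm above the bench. Axes as the cabinet's
- clamp (a joint): the clamp lever on the cabinet's roof, left of the middle: 0 fully down (lever level, pointing to the robot over the sash frame), grows as it swings up and back (rad), about 1.57 upright, up to 1.8. Stays where it is left
- clamp_knob (a point): centre of the round black crossbar at the lever's end, 26 mm long along the cabinet's y, 24 mm in diameter, 100 mm from the pivot. Moves with the lever
- clamp_pivot (a point): the lever's pivot, 168 mm above the bench, in the cabinet's frame at x = 45 mm, y = 70 mm; the lever turns about the cabinet's y axis. Axes as the cabinet's
- mug: white mug, 80 mm wide, 90 mm tall, standing; a bystander. Origin: centre of its underside
- pulley: the plain aluminium belt pulley, 96 mm across, 20 mm thick, smooth grooved rim without teeth or spokes, same hub as the gear (36 mm wide, to 44 mm height). Stays where it is. Origin: centre of its underside
- spray_can: spray can, 62 mm wide, 190 mm tall, standing; a bystander. Origin: centre of its underside
- jar: glass jar, 72 mm wide, 90 mm tall, standing; a bystander. Origin: centre of its underside
- screwdriver: screwdriver, 170 mm long, lying; a bystander. Its x axis runs along it
- wrench: wrench, 170 mm long, lying; a bystander. Its x axis runs along it
- tin: small brass-coloured tin, 64 mm wide, 45 mm tall, standing on the cabinet's roof; a bystander. Origin: centre of its underside
- charger: red battery charger block, 90 x 120 x 65 mm; a bystander. Origin: centre of its underside

How it is judged:
By the outcome, as a careful person would: the job done as asked, in the order asked, and still so for the second after the job is handed in, with the robot touching nothing.
It also fails if it takes over 72 s, if anything falls off the work surface, if the arm or the gripper's body presses on something with over 40 N, if the wrist force passes 120 N, or if a joint passes its speed limit or range.

## Working session

There is one attempt and no reset: what is moved stays moved. The work goes in short steps, Python scripts to look and compute and a shell command to move; the robot and the scene stay as the last step left them, time stands still between calls to the robot, and variables do not carry over. Pictures are saved under pics/ and viewed, at most 10 in all, crops included, and the job is handed in when it is done.

```bash
mkdir -p pics
cat > h.py <<'E'
import numpy as np, cv2
from workcell import *
def cam(p):
    R=cv2.Rodrigues(np.array(p["rvec"],float))[0]; return np.array(p["K"],float),R,np.array(p["tvec"],float).ravel()
def ray(p,rc):
    K,R,t=cam(p); d=R.T@np.linalg.inv(K)@np.array([rc[1],rc[0],1.]); return -R.T@t,d
def atz(p,rc,z):
    o,d=ray(p,rc); return o+d*(z-o[2])/d[2]
def tri(obs):
    A=0;b=0
    for p,rc in obs:
        o,d=ray(p,rc); d=d/np.linalg.norm(d); M=np.eye(3)-np.outer(d,d); A=A+M;b=b+M@o
    x=np.linalg.solve(A,b); 
    return x
def proj(p,X):
    K,R,t=cam(p); c=K@(R@np.array(X)+t); return c[1]/c[2],c[0]/c[2]
E
cat > look.py <<'E'
from h import *
S=camera("scene");T=camera("top")
cv2.imwrite("pics/s0.png",S["frame"][:,:,::-1]);cv2.imwrite("pics/t0.png",T["frame"][:,:,::-1])
for l in ["gear","pulley","cabinet","drawer_pull","tray_floor","sash_handle","clamp_knob","clamp_pivot","mug","spray_can","jar","screwdriver","wrench","tin","charger"]:
    o=[]
    for n,p in(("S",S),("T",T)):
        m=mark_of(p,l)
        if m: o.append((p,m[0]["position"])); print(l,n,np.round(m[0]["position"]),round(m[0]["conf"],2),"z0:",atz(p,m[0]["position"],0).round(3),end=" | ")
    if len(o)==2: print("tri",tri(o).round(3),end="")
    print()
E
python3 look.py; python3 -c "
from workcell import *
s=get_state();print(s['tool_pos'],s['eef_rot'],s['width'],s['time'])"
```

```text
gear S [182. 322.] 0.84 z0: [ 0.508 -0.337  0.   ] | gear T [264. 451.] 0.85 z0: [ 0.501 -0.343  0.   ] | tri [ 0.504 -0.345 -0.009]
pulley S [366. 335.] 0.63 z0: [0.53  0.339 0.   ] | pulley T [250. 215.] 0.8 z0: [0.528 0.347 0.   ] | tri [0.529 0.344 0.009]
cabinet S [279. 277.] 0.85 z0: [0.668 0.057 0.   ] | cabinet T [202. 316.] 0.76 z0: [0.678 0.053 0.   ] | tri [ 0.673  0.054 -0.001]
drawer_pull S [280. 278.] 0.61 z0: [0.666 0.06  0.   ] | drawer_pull T [262. 304.] 0.69 z0: [0.497 0.087 0.   ] | tri [0.581 0.083 0.019]
tray_floor S [270. 302.] 0.67 z0: [0.596 0.031 0.   ] | tray_floor T [229. 306.] 0.71 z0: [0.597 0.081 0.   ] | tri [0.593 0.078 0.057]
sash_handle S [216. 273.] 0.82 z0: [ 0.673 -0.192  0.   ] | sash_handle T [194. 315.] 0.91 z0: [0.7   0.059 0.   ] | tri [0.657 0.05  0.245]
clamp_knob S [234. 255.] 0.6 z0: [ 0.731 -0.121  0.   ] | clamp_knob T [170. 289.] 0.55 z0: [0.773 0.136 0.   ] | tri [0.709 0.115 0.256]
clamp_pivot S [259. 252.] 0.58 z0: [ 0.739 -0.022  0.   ] | clamp_pivot T [174. 293.] 0.86 z0: [0.76  0.124 0.   ] | tri [0.723 0.112 0.158]
mug S [157. 3
[... 438 characters left out ...]
 ] | screwdriver T [316. 243.] 0.72 z0: [0.34  0.257 0.   ] | tri [ 0.34   0.258 -0.007]
wrench S [210. 385.] 0.53 z0: [ 0.321 -0.192  0.   ] | wrench T [328. 403.] 0.6 z0: [ 0.315 -0.203  0.   ] | tri [ 0.316 -0.206 -0.014]
tin S [224. 243.] 0.7 z0: [ 0.767 -0.165  0.   ] | tin T [165. 342.] 0.93 z0: [ 0.792 -0.019  0.   ] | tri [ 0.75  -0.016  0.155]
charger S [432. 316.] 0.74 z0: [0.588 0.502 0.   ] | charger T [222. 171.] 0.55 z0: [0.609 0.483 0.   ] | tri [ 0.599  0.491 -0.019]
[0.15874283 0.6044856  0.30264933] [[-9.67227918e-01  2.53909735e-01  1.91711959e-05]
 [ 2.53909735e-01  9.67227919e-01 -1.20976711e-05]
 [-2.16146323e-05 -6.83345200e-06 -1.00000000e+00]] 0.08764724198058435 1.6
```

View pics/s0.png

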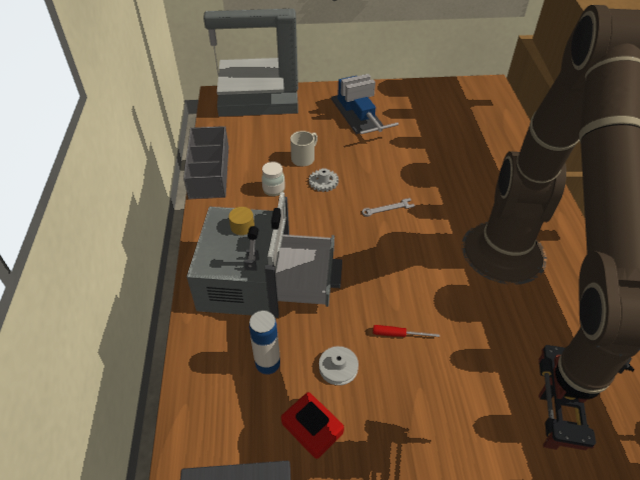

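View pics/t0.png

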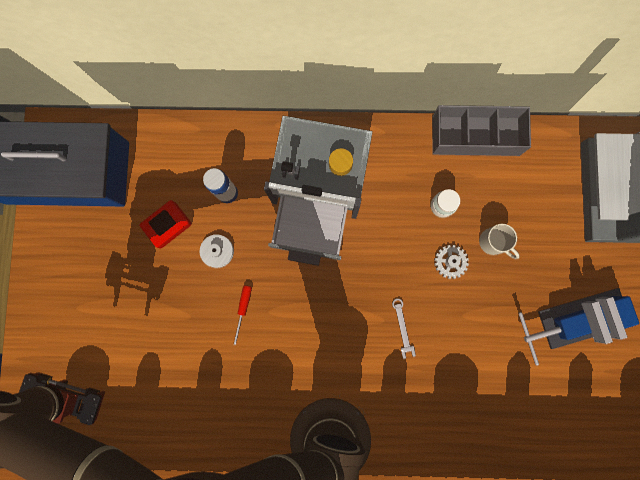

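Scene view: the toothed gear is at (182,322), next to the mug and jar. The smooth pulley is at (366,338). The drawer is open towards the robot, with its pull near (273,335), so the scene network's pull mark at (280,278) is wrong. Next I fit the cabinet pose.

```bash
cat > fit.py <<'E'
from h import *
from scipy.optimize import least_squares
S=camera("scene");T=camera("top")
def pts(v):
    x,y,a,q,s,c,tx=v
    P={"cabinet":(0,0,0),"drawer_pull":(-.028-q,0,.049),"tray_floor":(tx-q,0,.04),"sash_handle":(-.017,0,.19+s),
       "clamp_pivot":(.045,.07,.168),"clamp_knob":(.045-.1*np.cos(c),.07,.168+.1*np.sin(c))}
    R=np.array([[np.cos(a),-np.sin(a),0],[np.sin(a),np.cos(a),0],[0,0,1]])
    return {k:R@np.array(p)+[x,y,0] for k,p in P.items()}
obs=[]
for p,n in((S,"S"),(T,"T")):
    for l in ["cabinet","drawer_pull","tray_floor","sash_handle","clamp_knob","clamp_pivot"]:
        m=mark_of(p,l)
        if m and not(n=="S" and l=="drawer_pull"): obs.append((p,n,l,m[0]["position"]))
f=lambda v:np.concatenate([np.subtract(proj(p,pts(v)[l]),o) for p,n,l,o in obs]+[[(v[6]-.08)/.005]])
r=least_squares(f,[.67,.054,-.15,.15,.06,1.5,.08],loss="soft_l1",bounds=([.5,-.1,-.5,0,0,0,.04],[.8,.2,.5,.18,.09,1.8,.12]))
print("x y yaw q sash clamp tx",r.x.round(3))
for (p,n,l,o) in obs: print(n,l,np.subtract(proj(p,pts(r.x)[l]),o).round(1))
for k,v in pts(r.x).items(): print(k,v.round(3))
E
python3 fit.py
python3 -m inch '0 5 -3 0 0 0 -0.12;0 4 -5 0 0 0 -0.12;0 4 -5 0 0 0 -0.12;0 4 -5 0 0 0 -0.12'
python3 -c "
from workcell import *
s=get_state();print(s['joint_pos'])"
```

```text
x y yaw q sash clamp tx [ 0.673  0.06  -0.15   0.152  0.075  1.266  0.076]
S cabinet [ 1.6 -0.6]
S tray_floor [-0.3  0.4]
S sash_handle [-0.   2.1]
S clamp_knob [1.2 2.3]
S clamp_pivot [-1.5 -0.5]
T cabinet [0.6 0.6]
T drawer_pull [ 0.4 -0. ]
T tray_floor [-0.7  3.3]
T sash_handle [ 0.1 -3.1]
T clamp_knob [-49.7 115.2]
T clamp_pivot [-0.9 -2.4]
cabinet [0.673 0.06  0.   ]
drawer_pull [0.495 0.086 0.049]
tray_floor [0.598 0.071 0.04 ]
sash_handle [0.656 0.062 0.265]
clamp_pivot [0.728 0.122 0.168]
clamp_knob [0.699 0.126 0.263]
time: 2.7
tool_pos: [0.2964, 0.46, 0.3027]
eef_rot: [[-0.737, 0.676, 0.0], [0.676, 0.737, 0.0], [0.0, 0.0, -1.0]]
contact_force: [2.0, -0.5, -0.8]
width: 0.0882
finger_force: 0.0
[-1.19959123  0.27685474  0.13910982  1.79496513 -0.04316958  1.07231927
 -0.2159547 ]
```

```bash
python3 -m inch '0 2 -5 0 0 0 0;0 2 -5 0 0 0 0;0 2 -5 0 0 0 0;0 2 -5 0 0 0 0;0 2 -5 0 0 0 0;0 1 -5 0 0 0 0;0 1 -5 0 0 0 0;0 0 -5 0 0 0 0'
python3 -m inch '0 0 -5 0 0 0 0;0 0 -5 0 0 0 0;0 0 -5 0 0 0 0;0 1 -5 -2 0 0 0;0 2 -5 -2 0 0 0;0 2 -4 -2 0 0 0;0 2 -4 -2 0 0 0;0 0 0 0 0 0 0'
```

```text
time: 3.5
tool_pos: [0.4085, 0.0795, 0.303]
eef_rot: [[-0.74, 0.672, 0.002], [0.672, 0.74, 0.0], [-0.001, 0.001, -1.0]]
contact_force: [1.4, -0.1, -0.2]
width: 0.0878
finger_force: 0.0
time: 4.3
tool_pos: [0.4742, -0.2427, 0.2237]
eef_rot: [[-0.737, 0.676, -0.005], [0.676, 0.737, -0.004], [0.001, -0.006, -1.0]]
contact_force: [-0.3, -0.1, -0.9]
width: 0.0876
finger_force: 0.0
```

```bash
cat > g.py <<'E'
from h import *
W=camera("wrist");cv2.imwrite("pics/w1.png",W["frame"][:,:,::-1])
for m in mark_of(W,"gear")[:2]: print(m["conf"],np.round(m["position"]),atz(W,m["position"],0))
m=masks_of(W,"gear")[0]; ys,xs=np.nonzero(m["mask"]); print(m["box"],m["conf"]); c=cv2.minEnclosingCircle(np.c_[xs,ys].astype(np.float32)); print(c, atz(W,(c[0][1],c[0][0]),.01))
T=camera("top")
m=mark_of(T,"gear")[0];print(m["conf"],atz(T,m["position"],0))
s=get_state();print(s["tool_pos"],s["joint_pos"].__repr__())
E
python3 g.py
```

```text
0.77 [330. 263.] [ 0.50500457 -0.33864818  0.        ]
[205.8, 279.1, 115.3, 84.8] 0.82
((261.30712890625, 333.7048034667969), 60.560550689697266) [ 0.5038815 -0.3368939  0.01     ]Traceback (most recent call last):
  File "g.py", line 6, in <module>
    m=mark_of(T,"gear")[0];print(m["conf"],atz(T,m["position"],0))
      ~~~~~~~~~~~~~~~~~^^^
IndexError: list index out of range
```

View pics/w1.png

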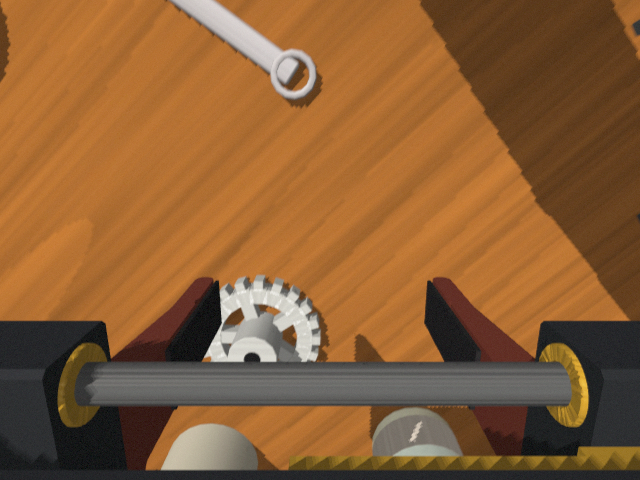

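Wrist view: the toothed gear's hub is at (252,345), with the mug (210,450) and jar (415,440) beyond it. The gear is at about (0.505, -0.340). I move above it.

```bash
python3 -m inch '0 1.5 -5 -2 0 0 0;0 1.6 -4.7 -3 0 0 0;0 0 0 0 0 0 0;0 0 0 0 0 0 0'
python3 - <<'E'
from h import *
W=camera("wrist")
for m in mark_of(W,"gear")[:2]: print(m["conf"],np.round(m["position"]),atz(W,m["position"],0))
print(get_state()["tool_pos"])
E
```

```text
time: 4.95
tool_pos: [0.5015, -0.3223, 0.1834]
eef_rot: [[-0.741, 0.672, -0.0], [0.672, 0.741, 0.001], [0.001, 0.0, -1.0]]
contact_force: [0.2, 0.1, -0.8]
width: 0.0881
finger_force: 0.0
0.68 [260. 307.] [ 0.50522118 -0.33882216  0.        ]
[ 0.50208764 -0.32125022  0.18453635]
```

```bash
python3 -m inch '0 0.3 -1.8 -2 0 0 0;0 0 0 -3 0 0 0;0 0 0 -2.2 0 0 0;0 0 0 0 0 0 0'
```

```text
time: 5.45
tool_pos: [0.5043, -0.3381, 0.1103]
eef_rot: [[-0.742, 0.67, -0.002], [0.67, 0.742, 0.003], [0.003, 0.001, -1.0]]
contact_force: [-0.0, -0.1, 1.6]
width: 0.0876
finger_force: 0.0
```

```bash
python3 -m inch '0 0 0 -1.2 0 0 0;0 0 0 0 0 0 0;0 0 0 0 0 0 0';python3 -m inch '0.7 0 0 0 0 0 0;0.7 0 0 0 0 0 0;0.7 0 0 0 0 0 0;0.7 0 0 0 0 0 0;0.7 0 0 0 0 0 0'
```

```text
time: 5.75
tool_pos: [0.5051, -0.3408, 0.1003]
eef_rot: [[-0.741, 0.672, 0.001], [0.672, 0.741, -0.0], [-0.001, 0.001, -1.0]]
contact_force: [0.3, 0.2, 1.0]
width: 0.088
finger_force: 0.0
time: 6.25
tool_pos: [0.5045, -0.341, 0.0993]
eef_rot: [[-0.741, 0.672, 0.0], [0.672, 0.741, 0.0], [-0.0, 0.0, -1.0]]
contact_force: [0.2, 0.8, -0.8]
width: 0.0515
finger_force: 0.0
```

```bash
python3 -m inch '1 0 0 0 0 0 0;1 0 0 0 0 0 0;1 0 0 0 0 0 0;1 0 0 0 0 0 0';python3 -m inch '1 0 0 1 0 0 0;1 0 0 3 0 0 0;1 0 0 4 0 0 0;1 0 2 5 0 0 0.1;1 -2 4 3 0 0 0.12'
```

```text
time: 6.65
tool_pos: [0.5045, -0.341, 0.0992]
eef_rot: [[-0.741, 0.672, -0.0], [0.672, 0.741, -0.0], [0.0, -0.0, -1.0]]
contact_force: [-0.4, -1.1, -0.6]
width: 0.0357
finger_force: 30.0
time: 7.15
tool_pos: [0.4874, -0.2873, 0.2571]
eef_rot: [[-0.87, 0.493, 0.004], [0.493, 0.87, -0.004], [-0.006, -0.002, -1.0]]
contact_force: [1.0, 1.2, -2.4]
width: 0.0353
finger_force: 30.0
```

```bash
python3 -m inch '1 0 5 0 0 0 0.12;1 0 5 0 0 0 0.12;1 0 5 0 0 0 0.1;1 0 5 0 0 0 0;1 0 5 0 0 0 0;1 1 5 0 0 0 0;1 2 5 0 0 0 0;1 2 1 0 0 0 0';python3 -m inch '1 0 0 0 0 0 0;1 0 0 0 0 0 0'
```

```text
time: 7.95
tool_pos: [0.5339, 0.077, 0.2538]
eef_rot: [[-0.986, 0.168, -0.001], [0.168, 0.986, 0.003], [0.001, 0.003, -1.0]]
contact_force: [-0.1, -0.9, -2.6]
width: 0.0354
finger_force: 30.0
time: 8.15
tool_pos: [0.5339, 0.0697, 0.2534]
eef_rot: [[-0.984, 0.176, -0.001], [0.176, 0.984, -0.001], [0.001, -0.001, -1.0]]
contact_force: [-0.1, 0.6, -3.4]
width: 0.0354
finger_force: 30.0
```

Now a check of the tray and gear before lowering.

Run:
```python
from h import *
W=camera("wrist");cv2.imwrite("pics/w2.png",W["frame"][:,:,::-1]);S=camera("scene");cv2.imwrite("pics/s2.png",S["frame"][150:350,180:400,::-1].repeat(3,0).repeat(3,1)[:600,:660])
T=camera("top")
for p in(W,S,T):
  for l,z in(("tray_floor",.04),("drawer_pull",.049),("sash_handle",.265),("gear",.154)):
    for m in mark_of(p,l)[:1]: print(l,round(m["conf"],2),np.round(m["position"]),atz(p,m["position"],z).round(3))
```

```text
drawer_pull 0.93 [168. 335.] [0.49  0.087 0.049]
gear 0.73 [286. 326.] [0.535 0.072 0.154]
tray_floor 0.96 [272. 299.] [0.606 0.07  0.04 ]
drawer_pull 0.96 [275. 341.] [0.492 0.094 0.049]
sash_handle 0.67 [218. 277.] [0.653 0.075 0.265]
gear 0.7 [244. 324.] [0.537 0.07  0.154]
sash_handle 0.76 [190. 312.] [0.656 0.058 0.265]
```

View pics/s2.png

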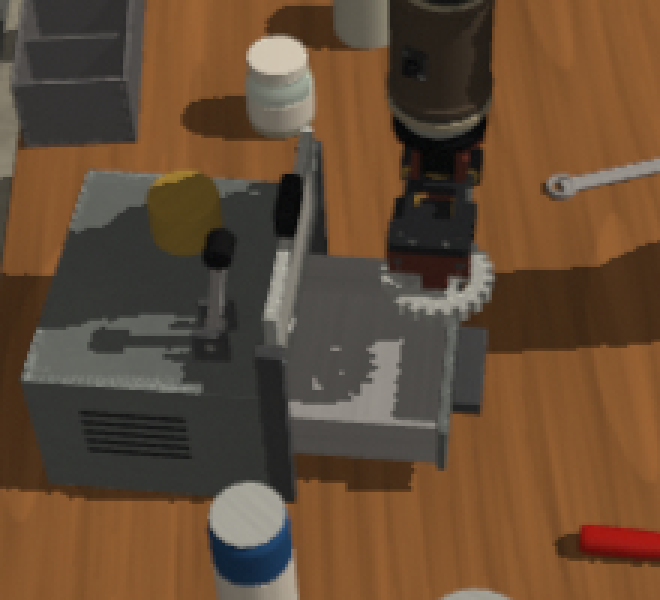

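View pics/w2.png

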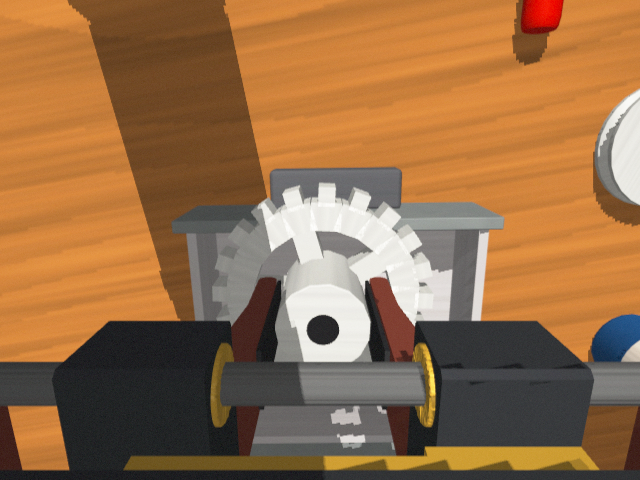

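```bash
python3 -m inch '1 2.6 0.2 0 0 0 0;1 2.6 0.2 0 0 0 0;1 0 0 -3 0 0 0;1 0 0 -3 0 0 0;1 0 0 -2.5 0 0 0;1 0 0 -1 0 0 0;1 0 0 0 0 0 0;1 0 0 0 0 0 0'
```

```text
time: 9.7
tool_pos: [0.587, 0.0742, 0.1594]
eef_rot: [[-0.984, 0.176, 0.001], [0.176, 0.984, 0.0], [-0.001, 0.0, -1.0]]
contact_force: [-0.2, -0.4, -3.2]
width: 0.0355
finger_force: 30.0
```

```bash
python3 -m inch '1 0 0 -1 0 0 0;1 0 0 -0.5 0 0 0;1 0 0 -0.3 0 0 0;1 0 0 0 0 0 0;1 0 0 0 0 0 0'
```

```text
time: 10.2
tool_pos: [0.5864, 0.0742, 0.1406]
eef_rot: [[-0.984, 0.176, 0.0], [0.176, 0.984, 0.0], [-0.0, 0.0, -1.0]]
contact_force: [0.0, -0.2, -2.4]
width: 0.0355
finger_force: 30.0
```

```bash
python3 -m inch '1 0 0 -0.1 0 0 0;1 0 0 0 0 0 0';  python3 -m inch '1 0 0 -0.1 0 0 0;1 0 0 0 0 0 0'
```

```text
time: 10.4
tool_pos: [0.5864, 0.0742, 0.1396]
eef_rot: [[-0.984, 0.176, 0.0], [0.176, 0.984, 0.0], [-0.0, 0.0, -1.0]]
contact_force: [0.2, -0.2, -2.9]
width: 0.0352
finger_force: 30.0
time: 10.6
tool_pos: [0.5867, 0.0742, 0.1391]
eef_rot: [[-0.984, 0.176, 0.001], [0.176, 0.984, 0.0], [-0.001, 0.0, -1.0]]
contact_force: [-1.8, 0.6, 3.3]
width: 0.0356
finger_force: 30.0
```

Contact with the tray floor, so I open and lift.

```bash
python3 -m inch '0.4 0 0 0 0 0 0;0.4 0 0 0 0 0 0;0.4 0 0 0 0 0 0;0.4 0 0 0 0 0 0'; python3 -m inch '0.3 0 0 2 0 0 0;0.3 0 0 4 0 0 0;0.3 0 0 5 0 0 0;0.3 -5 0 0 0 0 0;0.3 -5 0 0 0 0 0;1 -5 0 0 0 0 0;1 0 0 0 0 0 0;1 0 0 0 0 0 0'
```

```text
time: 11.0
tool_pos: [0.5864, 0.0742, 0.1385]
eef_rot: [[-0.984, 0.176, 0.0], [0.176, 0.984, 0.0], [-0.0, 0.0, -1.0]]
contact_force: [0.7, 0.2, -0.3]
width: 0.0525
finger_force: 0.0
time: 11.8
tool_pos: [0.4359, 0.0745, 0.2491]
eef_rot: [[-0.985, 0.175, 0.001], [0.175, 0.985, 0.002], [-0.001, 0.002, -1.0]]
contact_force: [0.4, 1.0, 0.2]
width: 0.0412
finger_force: 0.0
```

```bash
cat > look2.py <<'E'
from h import *
import sys
S=camera("scene");T=camera("top")
def crop(p,r,c):return cv2.resize(p["frame"][r:r+160,c:c+200],(400,320),interpolation=cv2.INTER_CUBIC)
cv2.imwrite("pics/%s.png"%sys.argv[1],np.hstack([crop(S,170,180),crop(T,120,230)])[:,:,::-1])
for n,p in(("S",S),("T",T)):
  for l,z in(("tray_floor",.04),("drawer_pull",.049),("gear",.04),("sash_handle",.265),("clamp_knob",.265)):
    for m in mark_of(p,l)[:1]: print(n,l,round(m["conf"],2),np.round(m["position"]),atz(p,m["position"],z).round(3))
s=get_state();print(s["time"],s["tool_pos"],s["joint_pos"])
E
python3 look2.py a
```

```text
S tray_floor 0.64 [273. 302.] [0.596 0.072 0.04 ]
S drawer_pull 0.88 [275. 342.] [0.488 0.094 0.049]
S gear 0.82 [273. 306.] [0.585 0.074 0.04 ]
S sash_handle 0.57 [214. 276.] [0.655 0.063 0.265]
S clamp_knob 0.7 [236. 256.] [0.703 0.131 0.265]
T tray_floor 0.94 [228. 308.] [0.592 0.075 0.04 ]
T drawer_pull 0.57 [260. 302.] [0.502 0.089 0.049]
T gear 0.95 [226. 309.] [0.598 0.071 0.04 ]
T sash_handle 0.72 [194. 311.] [0.646 0.059 0.265]
T clamp_knob 0.62 [168. 289.] [0.713 0.115 0.265]
12.4 [0.43645826 0.07418062 0.24839791] [-0.69230792  0.16308846  0.46704987  2.1066945  -0.09386789  0.8914077
  1.22231458]
```

View pics/a.png

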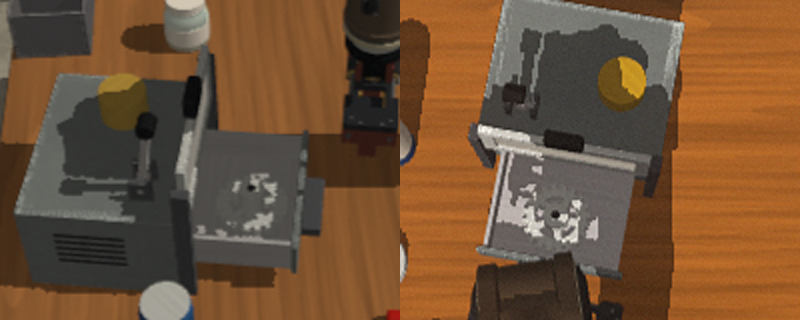

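Crop: the gear lies flat, hub up, in the tray (scene crop (250,188), top crop (555,213)), with walls clear of it. I now lean the tool back to push the pull, and check the joint margins while tilting.

```bash
python3 -m inch '1 -1 0.4 -2 -0.02 -0.14 0;1 -1 0.4 -2 -0.02 -0.14 0;1 0 0.4 -3 -0.02 -0.14 0;1 0 0 -3 -0.02 -0.1 0;1 0 0 0 0 0 0;1 0 0 0 0 0 0'; python3 -c "
from workcell import *
print(get_state()['joint_pos'])"
```

```text
time: 13.0
tool_pos: [0.4246, 0.0738, 0.1799]
eef_rot: [[-0.901, 0.197, 0.386], [0.172, 0.98, -0.099], [-0.398, -0.023, -0.917]]
contact_force: [1.3, 0.1, -0.3]
width: 0.0003
finger_force: 0.0
[-0.99250254  0.15205615  0.5966408   2.43622072  0.58376817  0.29972255
  0.42611638]
```

```bash
python3 -m inch '1 0 1.2 -2 0 0 0;1 0 1.2 -2 0 0 0;1 0 0 -2.2 0 0 0;1 0 0 0 0 0 0;1 0 0 0 0 0 0'; python3 -c "
from workcell import *
print(get_state()['joint_pos'])"
```

```text
time: 13.5
tool_pos: [0.4266, 0.0957, 0.1297]
eef_rot: [[-0.898, 0.201, 0.391], [0.174, 0.979, -0.104], [-0.404, -0.026, -0.914]]
contact_force: [-0.2, -0.5, 0.9]
width: 0.0009
finger_force: 0.0
[-0.99293726  0.31938953  0.56161636  2.45739702  0.83666873  0.14688302
  0.07850188]
```

```bash
python3 -m inch '1 0 0 0 0.02 0.13 0;1 0 0 -0.6 0 0 0;1 0 0 -0.4 0 0 0;1 0 0 0 0 0 0'; python3 -c "
from workcell import *
print(get_state()['joint_pos'])"
```

```text
time: 13.9
tool_pos: [0.4277, 0.0928, 0.1159]
eef_rot: [[-0.913, 0.204, 0.352], [0.177, 0.978, -0.109], [-0.367, -0.037, -0.93]]
contact_force: [-0.4, -0.3, 0.6]
width: 0.0005
finger_force: 0.0
[-0.85547064  0.342924    0.42518219  2.43388891  0.7967888   0.16901437
  0.12767226]
```

```bash
python3 -m inch '1 1 0.3 0 0 0 0;1 1 0.1 0 0 0 0;1 1 -0.15 0 0 0 0;1 1 -0.15 0 0 0 0;1 1.5 -0.2 0 0 0 0;1 1.5 -0.2 0 0 0 0;1 1.5 -0.2 0 0 0 0'; python3 -c "
from workcell import *
print(get_state()['joint_pos'])"
```

```text
time: 14.6
tool_pos: [0.5122, 0.0885, 0.1156]
eef_rot: [[-0.915, 0.201, 0.351], [0.173, 0.979, -0.11], [-0.365, -0.039, -0.93]]
contact_force: [-3.4, -1.0, 2.3]
width: 0.0007
finger_force: 1.5
[-0.56990606  0.41661857  0.21541173  2.2471147   0.66517745  0.24266201
  0.36141644]
```

```bash
python3 -m inch '1 1.3 -0.2 -0.1 0 -0.04 0;1 1.3 -0.2 -0.1 0 -0.04 0;1 1.3 -0.2 -0.1 0 -0.04 0;1 1.3 -0.2 -0.1 0 -0.04 0;1 1 -0.15 0 0 0 0;1 0 0 0 0 0 0'; python3 -c "
from workcell import *
s=get_state();print(s['joint_pos'],s['tool_pos']+.08*s['eef_rot'][:,2]-.01*s['eef_rot'][:,0])"
```

```text
time: 15.2
tool_pos: [0.5622, 0.0798, 0.113]
eef_rot: [[-0.863, 0.207, 0.461], [0.173, 0.978, -0.114], [-0.475, -0.019, -0.88]]
contact_force: [-0.3, -0.5, 0.6]
width: 0.0004
finger_force: 0.0
[-0.60890691  0.47987213  0.30776485  2.22129907  1.23802557  0.14173137
 -0.20295702] [0.60771944 0.06888692 0.04733466]
```

```bash
python3 -m inch '1 1 -0.15 0 0 0 0;1 1 -0.15 0 0 0 0;1 1 -0.15 0 0 0 0;1 0.3 0 0 0 0 0;1 0 0 0 0 0 0'; python3 -c "
from workcell import *
s=get_state();print(s['joint_pos'],s['tool_pos']+.08*s['eef_rot'][:,2]-.01*s['eef_rot'][:,0])"
```

```text
time: 15.7
tool_pos: [0.5947, 0.075, 0.1128]
eef_rot: [[-0.863, 0.208, 0.46], [0.175, 0.978, -0.114], [-0.474, -0.018, -0.88]]
contact_force: [-0.4, -0.6, -0.1]
width: 0.0005
finger_force: 0.1
[-0.48191029  0.50292567  0.1950028   2.14448451  1.12382548  0.18482134
 -0.04632148] [0.64016881 0.06414203 0.04713034]
```

```bash
python3 -m inch '1 0.5 0 0 0 0 0;1 0.4 0 0 0 0 0;1 0 0 0 0 0 0'; python3 -m inch '1 0.4 0 0 0 0 0;1 0 0 0 0 0 0'; python3 -m inch '1 0.4 0 0 0 0 0;1 0 0 0 0 0 0'
```

```text
time: 16.0
tool_pos: [0.5971, 0.0756, 0.1104]
eef_rot: [[-0.867, 0.206, 0.453], [0.173, 0.978, -0.114], [-0.466, -0.02, -0.884]]
contact_force: [-36.5, 3.7, 21.0]
width: 0.0002
finger_force: 18.3
time: 16.2
tool_pos: [0.5979, 0.0758, 0.1095]
eef_rot: [[-0.869, 0.206, 0.449], [0.173, 0.978, -0.114], [-0.463, -0.022, -0.886]]
contact_force: [-56.6, 5.2, 35.0]
width: 0.0005
finger_force: 28.6
time: 16.4
tool_pos: [0.5985, 0.0764, 0.1082]
eef_rot: [[-0.872, 0.205, 0.445], [0.172, 0.979, -0.114], [-0.459, -0.023, -0.888]]
contact_force: [-71.8, 7.8, 42.3]
width: 0.0007
finger_force: 36.5
```

```bash
python3 -m inch '1 -1.5 0 0 0 0 0;1 -3 0 0 0 0 0;1 -3 0 2 0 0 0;1 0 -1 5 0 0 0;1 0 -1 5 0 0 0;1 0 0 5 0 0 0;1 0 0 5 0 0 0;1 0 0 4 0 0 0';python3 look2.py b
```

```text
time: 17.2
tool_pos: [0.5398, 0.0599, 0.3465]
eef_rot: [[-0.858, 0.212, 0.468], [0.179, 0.977, -0.115], [-0.482, -0.015, -0.876]]
contact_force: [0.4, -0.2, 0.3]
width: 0.0001
finger_force: 0.0
S drawer_pull 0.63 [270. 289.] [0.631 0.068 0.049]
S gear 0.64 [279. 277.] [0.667 0.087 0.04 ]
S sash_handle 0.7 [216. 275.] [0.658 0.068 0.265]
S clamp_knob 0.52 [233. 253.] [0.71  0.122 0.265]
T drawer_pull 0.61 [210. 314.] [0.643 0.059 0.049]
T sash_handle 0.97 [192. 314.] [0.651 0.052 0.265]
T clamp_knob 0.68 [169. 289.] [0.709 0.115 0.265]
17.8 [0.5399356  0.05964941 0.34205606] [-0.21610855  0.0588987  -0.12575698  2.04472632  0.45904159  0.66361535
  0.71013309]
```

View pics/b.png

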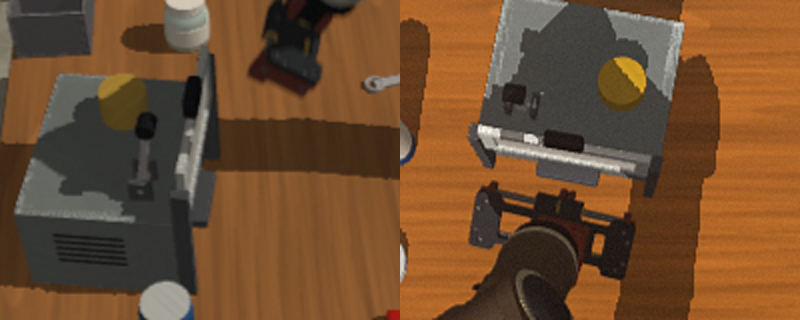

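Crop: the drawer is shut, with only the pull showing under the sash. The sash is still up with its handle at scene crop (192,97), and the clamp is still up. Next I press the sash handle down.

```bash
python3 -m inch '1 0 0 2.5 0 0 0;1 3 0 0 0 0 0;1 3 0 0 0 0 0;1 2.6 0 0 0 0 0;1 0 0 0 0 0 0;1 0 0 0 0 0 0'; python3 -c "
from workcell import *
s=get_state();print(s['joint_pos'],s['tool_pos']+.08*s['eef_rot'][:,2]+.01*s['eef_rot'][:,0])"
```

```text
time: 18.4
tool_pos: [0.626, 0.0594, 0.3669]
eef_rot: [[-0.86, 0.213, 0.464], [0.179, 0.977, -0.118], [-0.479, -0.018, -0.878]]
contact_force: [-1.0, 0.3, -0.2]
width: 0.0004
finger_force: 0.0
[-0.19164808  0.18398298 -0.10166758  1.8369454   0.40769514  0.723867
  0.81971987] [0.65450651 0.05180069 0.2919109 ]
```

```bash
python3 -m inch '1 0 0 -1 0 0 0;1 0 0 -1 0 0 0;1 0 0 -1 0 0 0;1 0 0 -1 0 0 0;1 0 0 0 0 0 0'; python3 -m inch '1 0 0 -1 0 0 0;1 0 0 -1 0 0 0;1 0 0 -1 0 0 0;1 0 0 -1 0 0 0;1 0 0 0 0 0 0'
```

```text
time: 18.9
tool_pos: [0.6255, 0.0595, 0.3263]
eef_rot: [[-0.86, 0.213, 0.464], [0.178, 0.977, -0.118], [-0.479, -0.018, -0.878]]
contact_force: [-0.4, -0.5, -0.1]
width: 0.0004
finger_force: 0.0
time: 19.4
tool_pos: [0.6256, 0.0595, 0.2861]
eef_rot: [[-0.86, 0.213, 0.464], [0.178, 0.977, -0.118], [-0.478, -0.019, -0.878]]
contact_force: [0.0, -0.8, 0.3]
width: 0.0006
finger_force: 0.0
```

```bash
python3 -m inch '1 0 0 -0.8 0 0 0;1 0 0 -0.8 0 0 0'; python3 -m inch '1 0 0 -0.6 0 0 0;1 0 0 -0.3 0 0 0;1 0 0 0 0 0 0'
```

```text
time: 19.6
tool_pos: [0.6261, 0.0595, 0.2717]
eef_rot: [[-0.859, 0.213, 0.466], [0.179, 0.977, -0.117], [-0.481, -0.017, -0.877]]
contact_force: [-2.4, 0.2, 3.7]
width: 0.0006
finger_force: 1.9
time: 19.9
tool_pos: [0.6262, 0.0595, 0.2646]
eef_rot: [[-0.858, 0.213, 0.468], [0.179, 0.977, -0.118], [-0.482, -0.017, -0.876]]
contact_force: [-11.5, -0.3, 17.8]
width: 0.0004
finger_force: 8.8
```

```bash
python3 -m inch '1 0 0 -0.5 0 0 0;1 0 0 0 0 0 0;1 0 0 2 0 0 0;1 0 0 4 0 0 0;1 -1 0 5 0 0 0;1 0 0 4 0.02 0.12 0;1 1 0 1 0.02 0.12 0;1 2 0 0 0.02 0.12 0'; python3 -m inch '1 3 2 0 0.02 0.1 0;1 4 2 0 0 0 0;1 4 2 0 0 0 0;1 0 0 0 0 0 0;1 0 0 0 0 0 0'; python3 look2.py c
```

```text
time: 20.7
tool_pos: [0.6462, 0.06, 0.4213]
eef_rot: [[-0.971, 0.203, 0.128], [0.197, 0.979, -0.058], [-0.137, -0.031, -0.99]]
contact_force: [1.6, -0.7, 0.2]
width: 0.0004
finger_force: 0.0
time: 21.2
tool_pos: [0.7568, 0.1201, 0.4134]
eef_rot: [[-0.98, 0.199, 0.022], [0.198, 0.979, -0.042], [-0.03, -0.037, -0.999]]
contact_force: [-0.4, 0.0, -0.8]
width: 0.0003
finger_force: 0.0
S drawer_pull 0.49 [271. 288.] [0.635 0.069 0.049]
S sash_handle 0.75 [234. 278.] [0.652 0.129 0.265]
S clamp_knob 0.49 [236. 253.] [0.711 0.132 0.265]
T drawer_pull 0.39 [208. 312.] [0.65  0.063 0.049]
T sash_handle 0.6 [199. 314.] [0.634 0.051 0.265]
21.8 [0.75614245 0.11939951 0.4174574 ] [-0.18046707  0.61564249 -0.11136509  1.00731068  0.11097332  1.50666228
  1.0923226 ]
```

View pics/c.png

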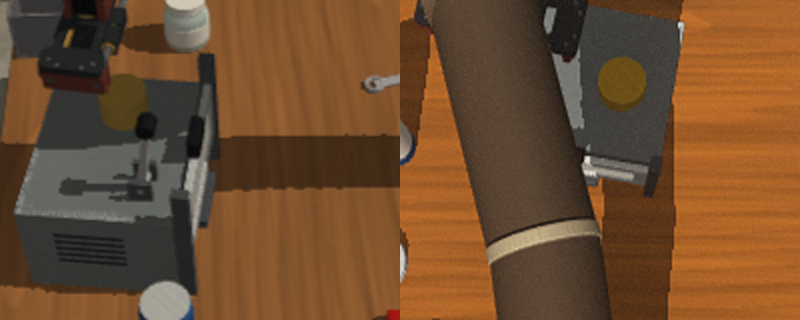

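Crop: the sash is now down, with its handle at scene crop (196,137). The drawer is shut, the clamp is upright, and the tool hovers behind the knob. I go down behind it.

```bash
python3 -m inch '1 0 0 -3 0 0 0;1 0 0 -3 0 0 0;1 0 0 -1.9 0 0 0;1 0 0 0 0 0 0;1 0 0 0 0 0 0'
python3 - <<'E'
from h import *
S=camera("scene")
for z in (.19,.265): print(proj(S,(.656,.062,z)))
print(mark_of(S,"sash_handle")[0],mark_of(S,"clamp_knob")[:1])
s=get_state();print(s['tool_pos'],s['tool_pos']+.08*s['eef_rot'][:,2]+.01*s['eef_rot'][:,0])
E
```

```text
time: 22.3
tool_pos: [0.7564, 0.1196, 0.3386]
eef_rot: [[-0.979, 0.2, 0.027], [0.199, 0.979, -0.041], [-0.034, -0.035, -0.999]]
contact_force: [0.4, -0.4, 0.8]
width: 0.0007
finger_force: 0.0
(np.float64(234.59175894240823), np.float64(277.3775725814757))
(np.float64(213.99367544206333), np.float64(275.7532438400239))
{'position': [232.6, 277.5], 'conf': 0.83} [{'position': [233.6, 252.2], 'conf': 0.75}]
[0.75684181 0.11969289 0.34008247] [0.74940472 0.1184737  0.2598129 ]
```

```bash
python3 -m inch '1 -2 0.3 0 0 0 0;1 -2 0.3 0 0 0 0;1 -1.3 0.2 -0.1 0 0 0;1 -1.3 0.2 -0.2 0 0 0;1 -1 0.15 -0.6 0 0 0;1 -1 0.15 -0.8 0 0 0;1 0 0 0 0 0 0'
python3 - <<'E'
from h import *
S=camera("scene")
m=mark_of(S,"clamp_knob");print(m[:1])
for c in (1.3,1,.75,.5): print(c,proj(S,(.6834+.989*(.045-.1*np.cos(c)),.1292-.149*(.045-.1*np.cos(c)),.168+.1*np.sin(c))))
s=get_state();d=s['tool_pos']+.08*s['eef_rot'][:,2]+.01*s['eef_rot'][:,0];print(d,.989*(d[0]-.673)-.149*(d[1]-.06))
E
```

```text
time: 23.15
tool_pos: [0.6696, 0.133, 0.322]
eef_rot: [[-0.98, 0.199, 0.027], [0.198, 0.979, -0.04], [-0.035, -0.034, -0.999]]
contact_force: [-0.4, -0.7, -0.5]
width: 0.0004
finger_force: 0.0
[{'position': [244.8, 280.0], 'conf': 0.82}]
1.3 (np.float64(234.5387644744977), np.float64(257.13948726101495))
1 (np.float64(238.64250334131455), np.float64(268.90370489347424))
0.75 (np.float64(243.5434185920284), np.float64(277.24007885839))
0.5 (np.float64(249.39836506934103), np.float64(283.65210040297524))
[0.66320615 0.13136082 0.24204621] -0.02031887786945108
```

Clamp is at about 0.7 rad and following. I continue the arc.

```bash
python3 -m inch '1 -0.9 0.13 -0.9 0 0 0;1 -0.9 0.13 -0.9 0 0 0;1 -0.6 0.1 -1.1 0 0 0;1 -0.6 0.1 -1.1 0 0 0;1 -0.4 0.05 -1 0 0 0;1 -0.3 0 -1 0 0 0;1 0 0 0 0 0 0'
```

```text
time: 23.95
tool_pos: [0.6332, 0.1378, 0.2605]
eef_rot: [[-0.979, 0.2, 0.027], [0.199, 0.979, -0.041], [-0.034, -0.035, -0.999]]
contact_force: [-0.2, -0.1, 2.5]
width: 0.0006
finger_force: 0.8
```

```bash
python3 -m inch '1 -0.3 0 -0.4 0 0 0;1 0 0 -0.4 0 0 0;1 0 0 0 0 0 0'; python3 -m inch '1 0 0 -0.4 0 0 0;1 0 0 0 0 0 0'
```

```text
time: 24.25
tool_pos: [0.6328, 0.1377, 0.2588]
eef_rot: [[-0.979, 0.201, 0.036], [0.2, 0.979, -0.039], [-0.043, -0.031, -0.999]]
contact_force: [-3.7, -2.1, 30.2]
width: 0.0004
finger_force: 15.2
time: 24.45
tool_pos: [0.633, 0.1378, 0.2578]
eef_rot: [[-0.979, 0.201, 0.038], [0.2, 0.979, -0.039], [-0.045, -0.031, -0.999]]
contact_force: [-10.1, -3.9, 49.6]
width: 0.0006
finger_force: 24.2
```

Hard stop, with the tip at the knob-top height expected for level. I lift away and check.

```bash
python3 -m inch '1 0 0 2 0 0 0;1 0 0 4 0 0 0;1 0 0 5 0 0 0;1 -4 0 5 0 0 0;1 -5 0 0 0 0 0;1 -5 0 0 0 0 0;1 -5 0 0 0 0 0;1 0 0 0 0 0 0'; sed -i 's/,.265),("clamp_knob",.265)/,.19),("clamp_knob",.168)/' look2.py; python3 look2.py d
python3 - <<'E'
from h import *
S=camera("scene"); T=camera("top")
for c in(0,.1,.2):
  X=.045-.1*np.cos(c)
  print(c,[np.round(proj(p,(.6834+.989*X,.1292-.149*X,.168+.1*np.sin(c))),1) for p in(S,T)])
E
```

```text
time: 25.25
tool_pos: [0.4437, 0.1378, 0.3981]
eef_rot: [[-0.98, 0.197, 0.025], [0.196, 0.98, -0.042], [-0.033, -0.036, -0.999]]
contact_force: [0.9, -0.0, -0.4]
width: 0.0004
finger_force: 0.0
S tray_floor 0.6 [221. 241.] [ 0.769 -0.139  0.04 ]
S drawer_pull 0.64 [364. 271.] [0.686 0.349 0.049]
S sash_handle 0.71 [233. 278.] [0.655 0.058 0.19 ]
S clamp_knob 0.63 [262. 294.] [0.617 0.139 0.168]
T drawer_pull 0.53 [208. 313.] [0.651 0.062 0.049]
T sash_handle 0.86 [197. 314.] [0.653 0.055 0.19 ]
T clamp_knob 0.7 [209. 282.] [0.625 0.139 0.168]
25.85 [0.44936929 0.13764146 0.39783406] [-0.23718055  0.07424506 -0.20378687  1.81096128  0.06646582  1.25237222
  0.90859234]
0 [array([262.3, 289.4]), array([207.6, 282.6])]
0.1 [array([259.7, 289. ]), array([206.7, 282.3])]
0.2 [array([257.1, 288.3]), array([205.5, 282. ])]
```

View pics/d.png

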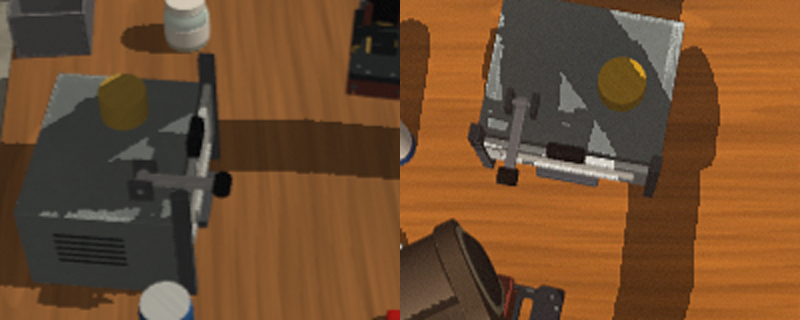

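Crop: the drawer is shut, the sash is down (handle (196,137)), and the lever is level over the sash with its knob at (222,184). The tin has not moved and the arm is clear, so I hand in.

```bash
python3 -c "
from workcell import *
print(hand_in())"
```

```text
the job is handed in; nothing more can be done
None
```

The gear lies flat, hub up, in the drawer, and I closed the cabinet in order (drawer, sash, clamp), each pressed to its stop; the job is handed in at about 26 s, but no verdict came back.

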